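# Two-hand start of the bench press

### The arm

A 7-joint arm with a two-finger parallel gripper is mounted at the origin on the work surface. World frame = base frame: x ahead of the robot, y to its left, z up, the work surface at z = 0. Lengths are in mm, angles in rad, forces in N, time in s.
With the tool pointing down it reaches from about 425 to 875 mm from the base axis. Payload 9.9 kg.
Tool frame: the origin (TCP) lies on the front face of the gripper's body, between the roots of the fingers; the fingertips stand 73 mm ahead of it and the grasp point (between the pads) lies 54 mm ahead of it (bot.grip_depth is the distance from the TCP to the grasp point, in mm); z points along the fingers, x is the direction in which the jaws open and shut, and the axes are right-handed (so a half turn about z gives the same grasp; the last joint's range is limited). The gripper opens to 85 mm and grips with 20 to 120 N. Pads are 22 mm wide; open, the fingers measure 114 mm over their backs; the gripper's body (76 mm by 85 mm) begins 54 mm behind the grasp point. The pads swing forward as they close: fully open they stand 13 mm farther back than shut.
Start: joints at [-1.326, 0.576, 0.025, 1.437, -0.015, 1.129, -0.057], TCP at [217.956, 638.848, 303.889] pointing down, gripper open.
Joint ranges: [-2.76, 2.76], [-0.34, 2.15], [-1.52, 1.57], [0.19, 2.46], [-1.09, 4.23], [0.17, 1.99], [-2.82, 2.82]. Speed limits (rad/s): [2.22, 2.22, 3.01, 3.01, 3.14, 3.14, 3.14].

### API

Orientations are given as a unit quaternion [w, x, y, z].
In Python, from cell import bot gives the robot as it stands.
- The arm moves only by the shell command python3 -m jog 'ROWS'. ROWS is JSON, a list that holds one entry, the list of rows, each a list of 7 numbers: the opening, from 0 (shut) to 1 (fully open), then the shift along the tool's x, y, z in cm, then the turn, a rotation vector about the tool's x, y, z in degrees. A call has 1 to 20 rows; each row shifts and turns the commanded pose from where the row before left it, along the tool's axes as they then stand; what a row does not reach is not made up. A row lasts 1/10 s, in which the tool goes at most 50 mm and 8.59 degrees, less where a joint would pass 70% of its speed; a pose out of reach is approached as far as the arm can. A call with a gripper value outside its range is refused whole. The fingers move at their own pace and stop on an object; the grip force is fixed at half the most. Time passes only in rows, so rows that do not move let the fingers close. It gives the time, the measured TCP pose, the force and the opening at its end, in the units of the state.
- bot.sense(): the state, without advancing time (a new reading comes with each control period).
- bot.capture(name): name is "scene" or "top"; returns the picture (480x640x3 uint8, red, green, blue); there is no depth.
- bot.camera_info(name): a dict with "K" (3x3 intrinsics, pixels), "rvec" (rotation vector, rad) and "tvec" (3), from world to camera coordinates, as OpenCV has them. Camera axes: x right, y down, z forward; pixel columns grow to the right and rows downward; lengths in mm; the calibration is good to about 2 mm. A picture is of the moment at which its call begins. camera_info takes no time and is no camera call.
- bot.finish_job(): hands the job in, once; it reports no verdict.
The state is a dict: "t": time; "q": joint angles; "joint_velocities": joint speeds; "tau": joint torques, N m; "tcp_pos": TCP position; "ee_rot": TCP orientation; "ft_force": force on the tool from outside, world axes, zero at the start; "wrist_torque": the same for the moment, N m; "opening": finger opening in mm.
Only numpy, scipy, OpenCV 4.12 (cv2) and the standard library are available. Lean on these libraries where they do the work, as an engineer would, in place of code of your own. Each camera call takes 0.05 s, during which the arm holds its last target.

### The job

Run one stroke of the bench press from its two-hand start box: with one fingertip on each, press the two wide flat caps together, fully down, and keep both down until the press foot has come all the way down and rested on its plug for about a second. Then let go of both and stay clear until the foot is back at the top. Do not press the thin stop stud between the caps or the small caps of the jog box, do not touch the press, and leave the loose things standing where they are.

Things in the scene. Friction and masses are not known exactly. Their poses are not given: they have to be found in the camera images.
- start_box: two-hand start box: low painted grey box, 100 mm (its x) by 150 mm (its y) by 45 mm high, fixed to the table, with two equal wide flat metal caps 64 mm apart, centre to centre, along its y axis and a thin stop stud half-way between them. Origin: centre of its underside; x points to its back, y to its left, z up; the caps lie 12 mm in front of the middle (x = -12 mm, y = +32 and -32 mm)
- start_left_top (a point): left (+y of the box) wide flat metal cap, 30 mm across, standing in a round black collar 46 mm across and 12 mm high, on the start box. The point is the centre of the cap's flat top (69 mm above the table at rest); it sinks with the cap. 
- start_right_top (a point): right (-y of the box) wide flat metal cap, 30 mm across, standing in a round black collar 46 mm across and 12 mm high, on the start box. The point is the centre of the cap's flat top (69 mm above the table at rest); it sinks with the cap. 
- start_left (a joint): how far the left wide cap is pressed, m: 0 up, 0.008 fully down on a hard stop. Spring-loaded: starts to sink at 1.2 N, about 5.5 N when fully down (11 N for the two together); springs back up when let go
- start_right (a joint): the same for the right wide cap
- press_foot (a joint): how far the foot (dark steel disc, 44 mm across, on a rod under the teal head of the 0.41 m high bench press at the left edge of the table) has come down, m: 0 at the top, 0.036 resting on the steel plug in the nest below, whose top is 95 mm above the table. It sinks in about 3.5 s, only while BOTH wide caps are held fully down, and climbs back in about 2 s once either is let go
- stop_stud (a joint): thin metal stop stud, 12 mm across, half-way between the wide caps, its top 61 mm above the table; travel in m, 0 up, 0.005 pressed. Not to be pressed
- jog_box: jog box, not to be used: grey box like the start box, 100 mm (x) by 130 mm (y) by 45 mm, with two SMALL metal caps, 14 mm across, 60 mm apart, tops 67 mm above the table. Origin: centre of its underside. The two boxes may have changed places
- jog_left (a joint): travel of the left small cap of the jog box, m: 0 up, 0.006 pressed. Not to be pressed
- jog_right (a joint): the same for its right small cap
- plug_a_mid (a point): loose steel plug, 25 mm across, 24 mm high, standing on the back edge of the start box behind the caps; the point is its centre
- plug_b_mid (a point): loose steel plug, 25 mm across, 34 mm high, standing on the table between the two boxes; the point is its centre
- plug_c_mid (a point): loose steel plug, 25 mm across, 24 mm high, standing on the back edge of the jog box; the point is its centre
- collar_mid (a point): loose aluminium ring, 56 mm across, 14 mm high, on the table behind the boxes; its centre
- flux_bottle_mid (a point): loose green bottle, 44 mm across, 110 mm high, behind the boxes; its centre
- spudger_grip (a point): screwdriver lying behind the boxes; a point on its handle
- cup_mid (a point): white plastic cup, 72 mm across, 70 mm high, at the right; its centre
Not all that is in view belongs to the job. Leave any brown look-alike of the start_box alone.

How it is judged (in metres and radians):
On the way, in this order (a step that is already met when the one before it is completed fails the run):
1. both wide caps fully down together under the fingertips, the foot still up (value of joint each of start_left, start_right above 0.006 m and contact force between the fingers and start_left above 0.5 N and contact force between the fingers and start_right above 0.5 N and value of joint press_foot below 0.025 m), for 0.2 s.
2. both caps kept down until the foot rests on the plug, and half a second longer (value of joint each of start_left, start_right above 0.006 m and contact force between the fingers and start_left above 0.5 N and contact force between the fingers and start_right above 0.5 N and value of joint press_foot above 0.033 m), for 0.5 s.
At the end, for the whole second after the job is handed in: After the stroke, both wide caps are back up (within 1 mm), the foot is back at the top (within 3 mm), the other buttons are up, and no loose thing is more than 20 mm from where it stood (value of joint each of start_left, start_right below 0.001 m and value of joint press_foot below 0.003 m and value of joint each of stop_stud, jog_left, jog_right below 0.0015 m and distance of each of plug_a_mid, plug_b_mid, plug_c_mid, collar_mid, flux_bottle_mid, spudger_grip, cup_mid from where it was at the start of the episode below 0.02 m); the robot touches nothing.
It fails at once if one wide cap was pressed (over 5 mm) while the other was up (under 1.5 mm) ((value of joint start_left above 0.005 m and value of joint start_right below 0.0015 m) or (value of joint start_right above 0.005 m and value of joint start_left below 0.0015 m)).
It fails at once if the stop stud or a jog cap was pressed (over 2 mm) (value of joint any of stop_stud, jog_left, jog_right above 0.002 m).
It fails at once if the robot pushed on the press (contact force between any of the fingers, the arm and press above 1 N).
It fails at once if a loose thing was lifted, carried or pushed away (over 20 mm) (distance of any of plug_a_mid, plug_b_mid, plug_c_mid, collar_mid, flux_bottle_mid, spudger_grip, cup_mid from where it was at the start of the episode above 0.02 m).
It also fails if it takes over 42 s, if anything falls off the work surface, if the arm or the gripper's body presses on something with over 40 N, if the wrist force passes 120 N, or if a joint passes its speed limit or range.

## Working session

There is one attempt and no reset: what is moved stays moved. The work goes in short steps, Python scripts to look and compute and a shell command to move; the robot and the scene stay as the last step left them, time stands still between calls to the robot, and variables do not carry over. Pictures are saved under pics/ and viewed, and the job is handed in when it is done.

```bash
mkdir -p pics && ls && python3 - <<'E'
from cell import bot
import cv2,json
s=bot.sense();print({k:s[k] for k in("t","tcp_pos","ee_rot","opening","ft_force")})
for n in("scene","top"):
    im=bot.capture(n);cv2.imwrite(f"pics/{n}0.png",im[:,:,::-1]);print(n,bot.camera_info(n))
E
```

```text
pics
{'t': 0.0, 'tcp_pos': array([217.83643144, 638.51816895, 303.03181664]), 'ee_rot': array([ 5.24764952e-04,  8.13279409e-01,  5.81872751e-01, -6.54948250e-04]), 'opening': 85.21682262674774, 'ft_force': array([ 0.49892524,  0.15504256, -0.63413728])}
scene {'K': array([[541.33967775,   0.        , 317.84637114],
       [  0.        , 541.33967775, 237.90216275],
       [  0.        ,   0.        ,   1.        ]]), 'rvec': array([ 1.55640623,  1.72398135, -0.91843485]), 'tvec': array([  42.55678822, -192.79626364, 1617.68892051])}
top {'K': array([[520.03154306,   0.        , 316.62337891],
       [  0.        , 520.03154306, 243.73036617],
       [  0.        ,   0.        ,   1.        ]]), 'rvec': array([ 2.20103959, -2.15458742,  0.07903163]), 'tvec': array([  20.51153865,  502.81977746, 1120.33243251])}
```

View pics/scene0.png

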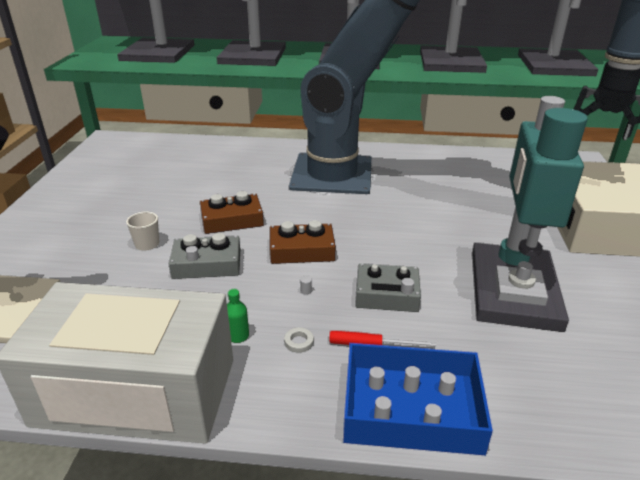

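View pics/top0.png

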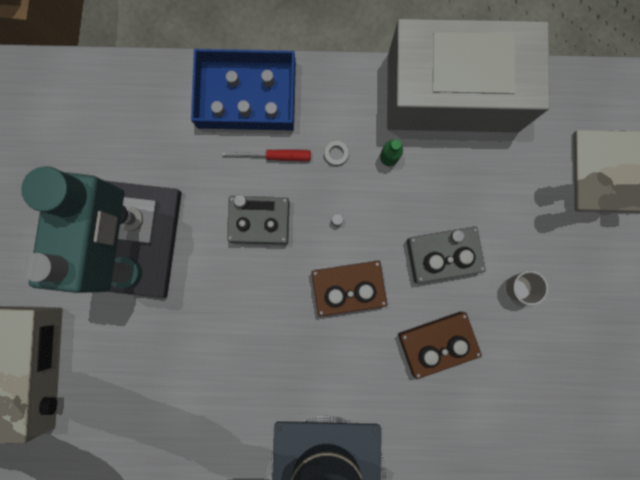

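```bash
cat > h.py <<'E'
import cv2,numpy as np
from cell import bot
def cam(n):
    c=bot.camera_info(n);R=cv2.Rodrigues(np.array(c["rvec"]))[0];return np.array(c["K"]),R,np.array(c["tvec"]).reshape(3)
def back(n,uv,z):
    K,R,t=cam(n);C=-R.T@t;d=R.T@np.linalg.inv(K)@np.array([uv[0],uv[1],1.]);return C+d*(z-C[2])/d[2]
def proj(n,p):
    c=bot.camera_info(n);return cv2.projectPoints(np.array(p,float).reshape(-1,3),np.array(c["rvec"]),np.array(c["tvec"]),np.array(c["K"]),None)[0].reshape(-1,2)
E
python3 - <<'E'
from h import *
im=cv2.imread("pics/top0.png");c=im[210:310,390:490];cv2.imwrite("pics/topz.png",cv2.resize(c,(600,600),interpolation=cv2.INTER_CUBIC))
im=cv2.imread("pics/scene0.png");c=im[215:290,155:255];cv2.imwrite("pics/scenez.png",cv2.resize(c,(800,600),interpolation=cv2.INTER_CUBIC))
for uv,z in [((436,263),69),((466,258),69),((450,260),61),((457,237),69),((50,190),410),((95,290),300),((115,190),400),((180,190),20),((165,298),20),((42,265),410),((337,221),34),((530,288),70),((345,290),69),((459,348),69),((48,300),200)]: print(uv,z,back("top",uv,z).round(1))
print(-cam("top")[1].T@cam("top")[2])
E
```

```text
(436, 263) 69 [ 463.3 -219.4   69. ]
(466, 258) 69 [ 475.1 -281.9   69. ]
(450, 260) 61 [ 470.6 -250.5   61. ]
(457, 237) 69 [ 518.8 -263.1   69. ]
(50, 190) 410 [541.7 418.3 410. ]
(95, 290) 300 [396.1 392.  300. ]
(115, 190) 400 [545.4 327.5 400. ]
(180, 190) 20 [615.2 336.2  20. ]
(165, 298) 20 [376.7 358.9  20. ]
(42, 265) 410 [432.3 423.1 410. ]
(337, 221) 34 [551.6 -12.1  34. ]
(530, 288) 70 [ 415.4 -414.3   70. ]
(345, 290) 69 [403.  -30.3  69. ]
(459, 348) 69 [ 288.9 -267.3   69. ]
(48, 300) 200 [374.1 520.5 200. ]
[ 412.29485112   22.83964752 1156.66958005]
```

View pics/topz.png

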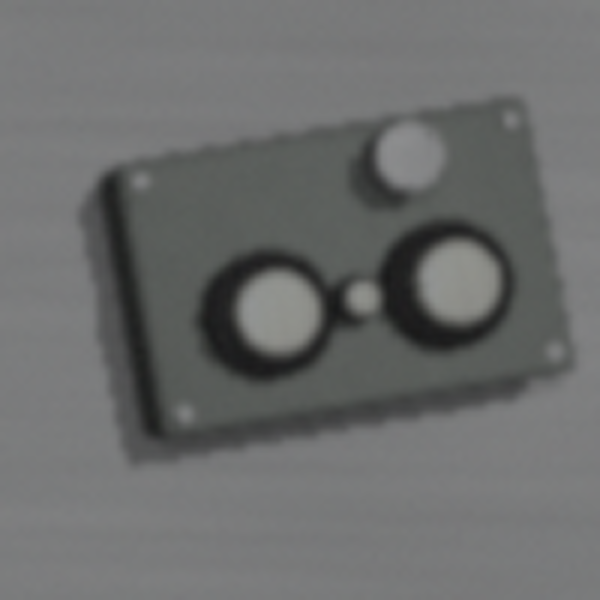

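View pics/scenez.png

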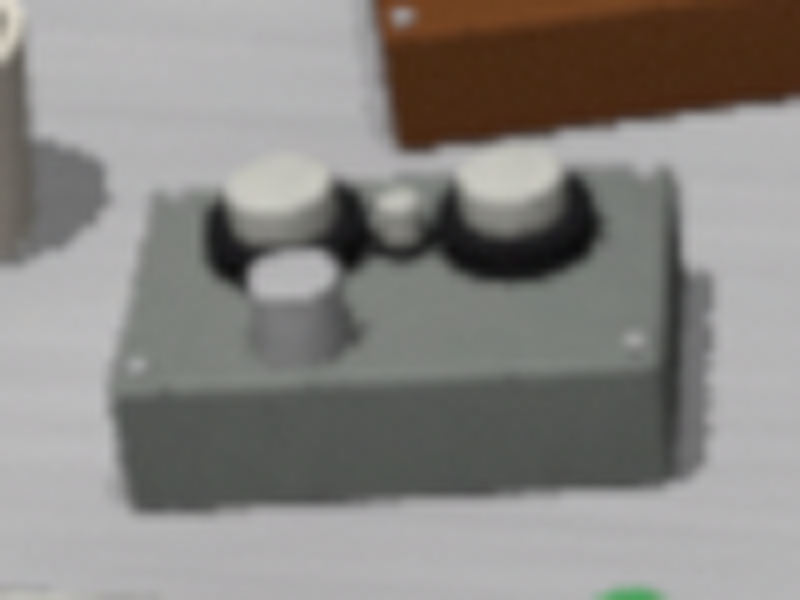

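```bash
python3 - <<'E'
from h import *
T=lambda u,v:(390+(u+.5)/6-.5,210+(v+.5)/6-.5)
S=lambda u,v:(155+(u+.5)/8-.5,215+(v+.5)/8-.5)
L=[];Rr=[]
for n,t,s,z in [("left",T(281,313),S(510,177),69),("right",T(460,281),S(279,182),69),("stud",T(361,297),S(397,200),61)]:
    a=back("top",t,z);b=back("scene",s,z)
    P=[]
    for c in("top","scene"):
        K,R,tt=cam(c);P.append(K@np.c_[R,tt])
    X=cv2.triangulatePoints(P[0],P[1],np.array(t,float).reshape(2,1),np.array(s,float).reshape(2,1));X=(X[:3]/X[3]).ravel()
    print(n,a.round(1),b.round(1),X.round(1))
# box top corners at z=45 screws
for uv in[(142,181),(512,119),(557,351),(185,414)]: print(back("top",T(*uv),46).round(1))
E
```

```text
left [ 465.9 -220.2   69. ] [ 470.  -218.7   69. ] [ 466.  -220.4   66.3]
right [ 478.4 -282.5   69. ] [ 479.1 -282.    69. ] [ 478.4 -282.4   68.5]
stud [ 472.5 -250.    61. ] [ 473. -251.   61.] [ 472.6 -250.6   60.7]
[ 513.1 -175.7   46. ]
[ 538.1 -307.5   46. ]
[ 455.6 -323.3   46. ]
[ 430.5 -191.5   46. ]
```

```bash
python3 -m jog '[[[1,0,0,-4,0,0,0],[1,0,0,-4,0,0,0],[1,0,0,-4,0,0,0],[1,0,0,-4,0,0,0],[1,0,0,-3,0,0,0],[1,0,0,0,0,0,0]]]'
```

```text
t: 0.7
tcp_pos: [218.2, 639.4, 498.4]
ee_rot: [-0.002, 0.813, 0.582, 0.003]
ft_force: [-0.5, -0.2, -1.1]
opening: 85.5
```

```bash
cat >> h.py <<'E'
from scipy.spatial.transform import Rotation as Ro
def pose():
    s=bot.sense();w,x,y,z=s["ee_rot"];return np.array(s["tcp_pos"]),Ro.from_quat([x,y,z,w]),s
E
python3 - <<'E'
from h import *
p,R,s=pose()
yaw=71.1; r=480; N=30
# rows: 5 retract rows then N arc rows
pts=[(np.array([np.cos(np.radians(a)),np.sin(np.radians(a))])*rr,y) for a,rr,y in
 zip(np.linspace(71.1,-28.0,N+1),np.r_[np.full(N//2,r),np.linspace(r,535,N+1-N//2)],np.linspace(71.1,-79.2,N+1))]
for i in range(N):
    d=pts[i+1][0]-pts[i][0];y=np.radians(pts[i][1])
    tx=np.array([np.cos(y),np.sin(y)]);ty=np.array([np.sin(y),-np.cos(y)])
    print(i,(d@tx/10).round(2),(d@ty/10).round(2),-np.round(pts[i+1][1]-pts[i][1],2))
E
python3 -m jog '[[[1,-4,0,0,0,0,0],[1,-4,0,0,0,0,0],[1,-4,0,0,0,0,0],[1,-4,0,0,0,0,0],[1,-3.5,0,0,0,0,0],[1,0,0,0,0,0,0]]]'
```

```text
0 -0.08 2.77 5.01
1 0.0 2.77 5.01
2 0.09 2.77 5.01
3 0.17 2.76 5.01
4 0.25 2.76 5.01
5 0.33 2.75 5.01
6 0.41 2.74 5.01
7 0.49 2.72 5.01
8 0.58 2.71 5.01
9 0.66 2.69 5.01
10 0.74 2.67 5.01
11 0.81 2.64 5.01
12 0.89 2.62 5.01
13 0.97 2.59 5.01
14 1.05 2.56 5.01
15 1.46 2.39 5.01
16 1.54 2.36 5.01
17 1.62 2.34 5.01
18 1.7 2.31 5.01
19 1.78 2.27 5.01
20 1.86 2.24 5.01
21 1.94 2.2 5.01
22 2.01 2.16 5.01
23 2.09 2.11 5.01
24 2.16 2.06 5.01
25 2.24 2.01 5.01
26 2.31 1.96 5.01
27 2.38 1.91 5.01
28 2.45 1.85 5.01
29 2.52 1.79 5.01
t: 1.3
tcp_pos: [154.0, 450.5, 494.1]
ee_rot: [0.0, 0.813, 0.582, -0.0]
ft_force: [-0.2, 0.9, 0.7]
opening: 85.5
```

```bash
python3 -m jog '[[[1,-0.1,2.8,0,0,0,5],[1,0,2.8,0,0,0,5],[1,0.1,2.8,0,0,0,5],[1,0.2,2.8,0,0,0,5],[1,0.25,2.8,0,0,0,5],[1,0.3,2.75,0,0,0,5],[1,0.4,2.75,0,0,0,5],[1,0.5,2.7,0,0,0,5],[1,0.6,2.7,0,0,0,5],[1,0.65,2.7,0,0,0,5],[1,0.75,2.65,0,0,0,5],[1,0.8,2.65,0,0,0,5],[1,0.9,2.6,0,0,0,5],[1,0.95,2.6,0,0,0,5],[1,1.05,2.55,0,0,0,5],[1,0,0,0,0,0,0]]]'
```

```text
t: 2.9
tcp_pos: [449.5, 172.9, 493.4]
ee_rot: [0.001, 0.999, -0.038, 0.0]
ft_force: [0.5, -0.2, 0.0]
opening: 85.5
```

```bash
python3 -m jog '[[[0.58,1.45,2.4,0,0,0,5],[0.58,1.55,2.35,0,0,0,5],[0.58,1.6,2.35,0,0,0,5],[0.58,1.7,2.3,0,0,0,5],[0.58,1.8,2.3,0,0,0,5],[0.58,1.85,2.25,0,0,0,5],[0.58,1.95,2.2,0,0,0,5],[0.58,2,2.15,0,0,0,5],[0.58,2.1,2.1,0,0,0,5],[0.58,2.15,2.05,0,0,0,5],[0.58,2.25,2,0,0,0,5],[0.58,2.3,1.95,0,0,0,5],[0.58,2.4,1.9,0,0,0,5],[0.58,2.45,1.85,0,0,0,5],[0.58,2.5,1.8,0,0,0,5],[0.58,0,0,0,0,0,0]]]'
cat >> h.py <<'E'
def togo(tx=472.5,ty=-251,yaw=-79.2):
    p,R,s=pose();M=R.as_matrix();y=np.degrees(np.arctan2(M[1,0],M[0,0]))
    d=M.T@np.array([tx-p[0],ty-p[1],0])
    print("t",s["t"],"p",p.round(1),"yaw",y.round(2),"turn z",round(y-yaw,2),"shift cm",(d/10).round(3),"tilt: xz",M[2,0].round(4),"yz",M[2,1].round(4),"F",np.round(s["ft_force"],1),"open",round(s["opening"],1))
E
python3 -c "
from h import *;togo();print(bot.sense()['q'])"
```

```text
t: 4.5
tcp_pos: [474.4, -254.3, 493.5]
ee_rot: [0.001, 0.77, -0.638, 0.0]
ft_force: [-0.4, 0.2, 0.7]
opening: 49.6
t 4.5 p [ 474.4 -254.3  493.5] yaw -79.29 turn z -0.09 shift cm [-0.358  0.128 -0.   ] tilt: xz 0.0017 yz 0.0018 F [-0.4  0.2  0.7] open 49.6
[-0.19986275  0.35154268  0.91492081  1.4695097  -0.27575309  1.45631576
 -0.66731614]
```

```bash
python3 -m jog '[[[0.58,-0.35,0.13,-0,0,0,0],[0.58,0,0,4,0,0,0],[0.58,0,0,4,0,0,0],[0.58,0,0,4,0,0,0],[0.58,0,0,4,0,0,0],[0.58,0,0,4,0,0,0],[0.58,0,0,4,0,0,0],[0.58,0,0,4,0,0,0],[0.58,0,0,3,0,0,0],[0.58,0,0,0,0,0,0],[0.58,0,0,0,0,0,0]]]'
python3 - <<'E'
from h import *
togo()
for n in("scene","top"):
    im=bot.capture(n)[:,:,::-1];cv2.imwrite(f"pics/{n}1.png",im)
    c=im[160:290,130:290] if n=="scene" else im[190:320,370:530]
    cv2.imwrite(f"pics/{n}1z.png",cv2.resize(c,None,fx=4.5,fy=4.5,interpolation=cv2.INTER_CUBIC))
E
```

```text
t: 5.6
tcp_pos: [474.8, -246.8, 184.1]
ee_rot: [0.0, 0.773, -0.634, -0.0]
ft_force: [1.0, -0.3, 0.5]
opening: 49.4
t 5.6 p [ 474.8 -246.8  184.1] yaw -78.73 turn z 0.47 shift cm [ 0.371  0.31  -0.   ] tilt: xz -0.0006 yz 0.0007 F [ 1.  -0.3  0.5] open 49.4
```

View pics/scene1z.png

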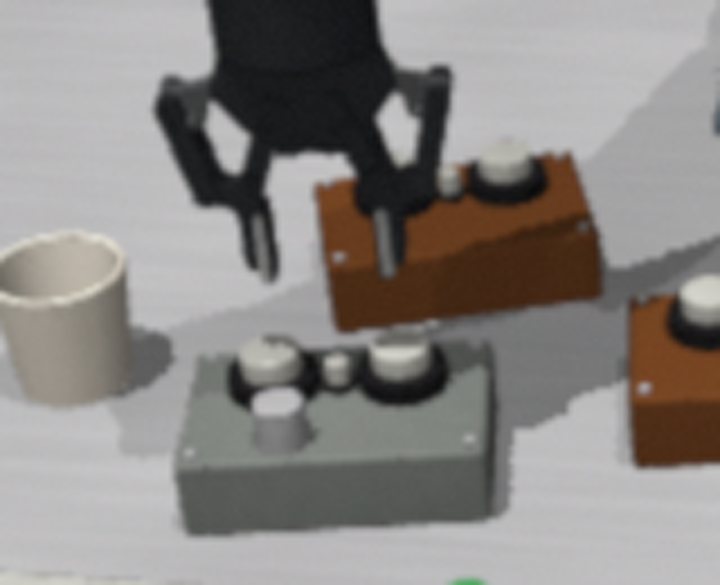

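View pics/top1z.png

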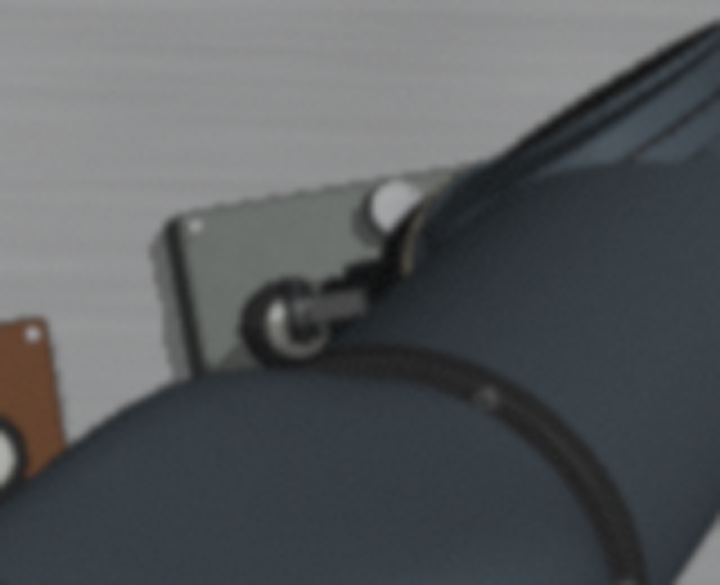

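View pics/scene1.png

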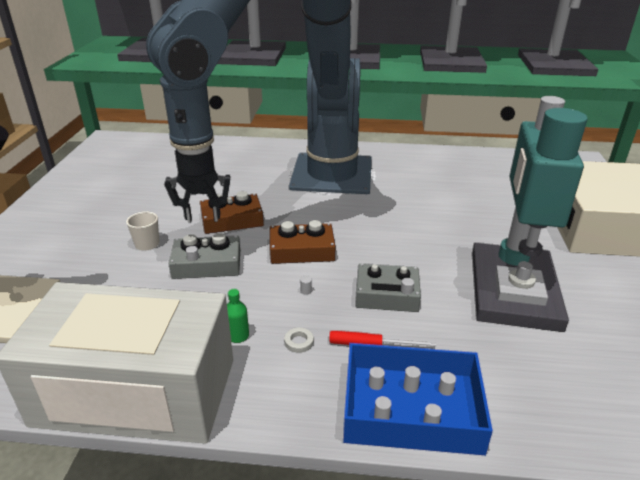

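```bash
python3 -m jog '[[[0.58,0,0,0,0,0,0],[0.58,0,0,0,0,0,0]]]'; python3 -c "
from h import *
togo();print(bot.sense()['q'])"
```

```text
t: 5.9
tcp_pos: [474.8, -247.7, 185.0]
ee_rot: [-0.0, 0.773, -0.635, 0.001]
ft_force: [0.8, -0.2, 0.5]
opening: 49.5
t 5.9 p [ 474.8 -247.7  185. ] yaw -78.81 turn z 0.39 shift cm [ 0.278  0.293 -0.   ] tilt: xz 0.0009 yz -0.0018 F [ 0.8 -0.2  0.5] open 49.5
[-0.04394365  0.61428454  0.68599941  1.96760624 -0.56271158  0.7550715
 -0.40003738]
```

```bash
python3 -c "
from h import *
for z in(105,112,118): print(z,back('scene',(130+265/4.5,160+275/4.5),z).round(1),back('scene',(130+388/4.5,160+272/4.5),z).round(1))
"
python3 -m jog '[[[0.58,0.28,0.3,0,0,0,0.4],[0.58,0,0,1,0,0,0],[0.58,0,0,1,0,0,0],[0.58,0,0,0.5,0,0,0],[0.58,0,0,0,0,0,0],[0.58,0,0,0,0,0,0],[0.58,0,0,0,0,0,0]]]'; python3 -c "
from h import *
togo()
n='scene'
im=bot.capture(n)[:,:,::-1];cv2.imwrite(f'pics/{n}2.png',im)
c=im[190:290,150:260] 
cv2.imwrite(f'pics/{n}2z.png',cv2.resize(c,None,fx=6,fy=6,interpolation=cv2.INTER_CUBIC))
"
```

```text
105 [ 468.5 -281.7  105. ] [ 459.5 -222.4  105. ]
112 [ 479.3 -277.4  112. ] [ 470.4 -218.8  112. ]
118 [ 488.6 -273.8  118. ] [ 479.8 -215.8  118. ]
t: 6.6
tcp_pos: [472.0, -251.1, 159.0]
ee_rot: [0.0, 0.77, -0.638, 0.0]
ft_force: [1.1, -0.2, 0.3]
opening: 49.3
t 6.6 p [ 472.  -251.1  159. ] yaw -79.24 turn z -0.04 shift cm [-0.001 -0.054  0.   ] tilt: xz 0.0002 yz -0.0001 F [ 1.1 -0.2  0.3] open 49.3
```

View pics/scene2z.png

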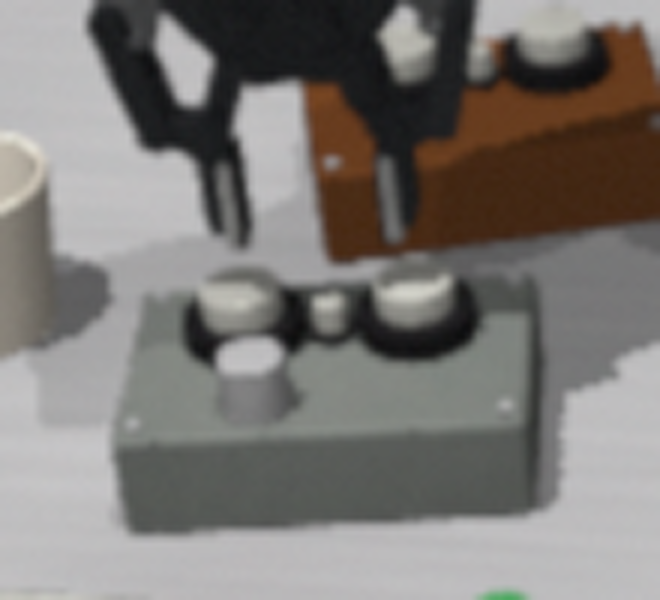

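```bash
python3 -m jog '[[[0.62,0,-0.05,0.5,0,0,0],[0.62,0,0,0.5,0,0,0],[0.62,0,0,0,0,0,0],[0.62,0,0,0,0,0,0],[0.62,0,0,0,0,0,0]]]'; python3 -c "
from h import *
togo()"
```

```text
t: 7.15
tcp_pos: [472.4, -250.9, 148.9]
ee_rot: [0.0, 0.77, -0.638, 0.0]
ft_force: [-0.7, -0.5, 0.5]
opening: 52.9
t 7.15 p [ 472.4 -250.9  148.9] yaw -79.24 turn z -0.04 shift cm [ 0.007 -0.008  0.   ] tilt: xz 0.0001 yz -0.0 F [-0.7 -0.5  0.5] open 52.9
```

```bash
python3 -m jog '[[[0.62,0,0,0.3,0,0,0],[0.62,0,0,0.3,0,0,0],[0.62,0,0,0,0,0,0],[0.62,0,0,0,0,0,0]]]'; python3 -c "
from h import *
togo()"
```

```text
t: 7.55
tcp_pos: [472.3, -250.9, 142.8]
ee_rot: [0.0, 0.77, -0.638, -0.0]
ft_force: [0.2, 0.1, -0.2]
opening: 53.1
t 7.55 p [ 472.3 -250.9  142.8] yaw -79.25 turn z -0.05 shift cm [ 0.013 -0.016 -0.   ] tilt: xz -0.0001 yz 0.0002 F [ 0.2  0.1 -0.2] open 53.1
```

```bash
python3 -m jog '[[[0.62,0,0,0.2,0,0,0],[0.62,0,0,0.1,0,0,0],[0.62,0,0,0,0,0,0]]]';python3 -m jog '[[[0.62,0,0,0.2,0,0,0],[0.62,0,0,0.1,0,0,0],[0.62,0,0,0,0,0,0]]]'; python3 -c "
from h import *
togo();print(bot.sense()['wrist_torque'])"
```

```text
t: 7.85
tcp_pos: [472.3, -250.8, 139.8]
ee_rot: [0.0, 0.77, -0.638, -0.0]
ft_force: [-0.3, -1.0, -0.2]
opening: 53.0
t: 8.15
tcp_pos: [472.5, -251.0, 137.0]
ee_rot: [-0.0, 0.77, -0.638, 0.0]
ft_force: [0.3, 0.3, 4.1]
opening: 53.3
t 8.15 p [ 472.5 -251.   137. ] yaw -79.24 turn z -0.04 shift cm [ 0.002  0.003 -0.   ] tilt: xz 0.0002 yz -0.0003 F [0.3 0.3 4.1] open 53.3
[0.04533129 0.03312059 0.00827249]
```

```bash
python3 -m jog '[[[0.62,0,0,0.3,0,0,0],[0.62,0,0,0.3,0,0,0],[0.62,0,0,0.1,0,0,0]]]';python3 -m jog '[[[0.62,0,0,0.1,0,0,0],[0.62,0,0,0,0,0,0]]]'; python3 -c "
from h import *
togo();print(bot.sense()['wrist_torque'])"
```

```text
t: 8.45
tcp_pos: [472.5, -251.0, 130.1]
ee_rot: [-0.0, 0.77, -0.638, 0.0]
ft_force: [-1.6, 1.2, 13.2]
opening: 53.0
t: 8.65
tcp_pos: [472.5, -251.1, 130.0]
ee_rot: [-0.001, 0.77, -0.638, 0.0]
ft_force: [-3.6, 3.1, 20.6]
opening: 52.9
t 8.65 p [ 472.5 -251.1  130. ] yaw -79.26 turn z -0.06 shift cm [-0.006 -0.005  0.   ] tilt: xz -0.0001 yz -0.0015 F [-3.6  3.1 20.6] open 52.9
[ 0.61352592  0.70392203 -0.02656142]
```

```bash
python3 -m jog '[[[0.62,0,0,0,0,0,0],[0.62,0,0,0,0,0,0],[0.62,0,0,0,0,0,0],[0.62,0,0,0,0,0,0],[0.62,0,0,0,0,0,0],[0.62,0,0,0,0,0,0],[0.62,0,0,0,0,0,0],[0.62,0,0,0,0,0,0],[0.62,0,0,0,0,0,0],[0.62,0,0,0,0,0,0]]]'; python3 -c "
from h import *
togo();print(bot.sense()['wrist_torque'])
im=bot.capture('scene')[:,:,::-1];cv2.imwrite('pics/s3.png',im)
a=cv2.resize(im[190:290,150:260],None,fx=4.5,fy=4.5,interpolation=cv2.INTER_CUBIC)
b=cv2.resize(im[200:300,480:560],None,fx=4.5,fy=4.5,interpolation=cv2.INTER_CUBIC)
b0=b[:, :300]; c=cv2.resize(cv2.imread('pics/scene0.png')[200:300,480:560],None,fx=4.5,fy=4.5,interpolation=cv2.INTER_CUBIC)
cv2.imwrite('pics/s3z.png',cv2.resize(np.hstack([a,b,c]),None,fx=.65,fy=.65,interpolation=cv2.INTER_AREA))
"
```

```text
t: 9.65
tcp_pos: [472.5, -251.0, 130.0]
ee_rot: [-0.001, 0.77, -0.638, 0.0]
ft_force: [-2.8, 3.1, 20.2]
opening: 53.1
t 9.65 p [ 472.5 -251.   130. ] yaw -79.26 turn z -0.06 shift cm [-0.004 -0.004  0.   ] tilt: xz -0.0 yz -0.0015 F [-2.8  3.1 20.2] open 53.1
[0.69905051 0.76447859 0.03907181]
```

View pics/s3z.png

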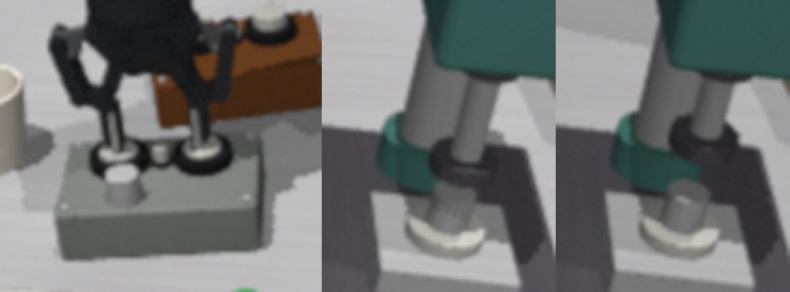

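Both tips are centred on the two caps, about (118,155) and (203,150) in the crop. The foot is already lower than in the first picture, so I'll keep holding.

```bash
python3 -m jog '[[[0.62,0,0,0,0,0,0],[0.62,0,0,0,0,0,0],[0.62,0,0,0,0,0,0],[0.62,0,0,0,0,0,0],[0.62,0,0,0,0,0,0],[0.62,0,0,0,0,0,0],[0.62,0,0,0,0,0,0],[0.62,0,0,0,0,0,0],[0.62,0,0,0,0,0,0],[0.62,0,0,0,0,0,0],[0.62,0,0,0,0,0,0],[0.62,0,0,0,0,0,0],[0.62,0,0,0,0,0,0],[0.62,0,0,0,0,0,0],[0.62,0,0,0,0,0,0],[0.62,0,0,0,0,0,0],[0.62,0,0,0,0,0,0],[0.62,0,0,0,0,0,0],[0.62,0,0,0,0,0,0],[0.62,0,0,0,0,0,0]]]'
cat > look.py <<'E'
from h import *
import sys
n=sys.argv[1]
togo()
im=bot.capture('scene')[:,:,::-1];cv2.imwrite(f'pics/{n}.png',im)
a=cv2.resize(im[190:290,150:260],None,fx=3,fy=3,interpolation=cv2.INTER_CUBIC)
b=cv2.resize(im[200:300,480:560],None,fx=3,fy=3,interpolation=cv2.INTER_CUBIC)
c=cv2.resize(cv2.imread('pics/scene0.png')[200:300,480:560],None,fx=3,fy=3,interpolation=cv2.INTER_CUBIC)
cv2.imwrite(f'pics/{n}z.png',np.hstack([a,b,c]))
E
python3 look.py s4
```

```text
t: 11.7
tcp_pos: [472.5, -251.0, 130.0]
ee_rot: [-0.001, 0.77, -0.638, 0.0]
ft_force: [-3.1, 2.5, 20.1]
opening: 53.1
t 11.7 p [ 472.5 -251.   130. ] yaw -79.25 turn z -0.05 shift cm [-0.003 -0.005  0.   ] tilt: xz 0.0 yz -0.0015 F [-3.1  2.5 20.1] open 53.1
```

View pics/s4z.png

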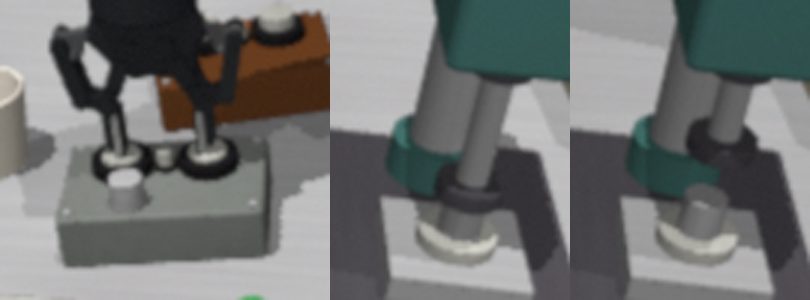

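The foot disc, now at about row 185 of the crop, has come most of the way down onto the plug. I'll hold about 2 s more.

```bash
python3 -m jog '[[[0.62,0,0,0,0,0,0],[0.62,0,0,0,0,0,0],[0.62,0,0,0,0,0,0],[0.62,0,0,0,0,0,0],[0.62,0,0,0,0,0,0],[0.62,0,0,0,0,0,0],[0.62,0,0,0,0,0,0],[0.62,0,0,0,0,0,0],[0.62,0,0,0,0,0,0],[0.62,0,0,0,0,0,0]]]'
python3 look.py s5
python3 -m jog '[[[0.62,0,0,0,0,0,0],[0.62,0,0,0,0,0,0],[0.62,0,0,0,0,0,0],[0.62,0,0,0,0,0,0],[0.62,0,0,0,0,0,0],[0.62,0,0,0,0,0,0],[0.62,0,0,0,0,0,0],[0.62,0,0,0,0,0,0],[0.62,0,0,0,0,0,0],[0.62,0,0,0,0,0,0]]]'
python3 look.py s6
python3 -c "
import cv2,numpy as np
f=[cv2.resize(cv2.imread(f'pics/{n}.png')[200:300,480:560],None,fx=3,fy=3,interpolation=cv2.INTER_CUBIC) for n in('s4','s5','s6')]
cv2.imwrite('pics/cmp.png',np.hstack(f));print([np.abs(f[i].astype(int)-f[2]).mean() for i in(0,1)])"
```

```text
t: 12.75
tcp_pos: [472.5, -251.1, 130.0]
ee_rot: [-0.001, 0.77, -0.638, 0.0]
ft_force: [-2.8, 2.8, 20.2]
opening: 52.9
t 12.75 p [ 472.5 -251.1  130. ] yaw -79.25 turn z -0.05 shift cm [-0.005 -0.004  0.   ] tilt: xz -0.0 yz -0.0015 F [-2.8  2.8 20.2] open 52.9
t: 13.8
tcp_pos: [472.5, -251.0, 130.0]
ee_rot: [-0.001, 0.77, -0.638, 0.0]
ft_force: [-2.7, 3.1, 19.6]
opening: 53.5
t 13.8 p [ 472.5 -251.   130. ] yaw -79.26 turn z -0.06 shift cm [-0.004 -0.004  0.   ] tilt: xz -0.0 yz -0.0015 F [-2.7  3.1 19.6] open 53.5
[np.float64(0.6340740740740741), np.float64(0.6400787037037037)]
```

View pics/cmp.png

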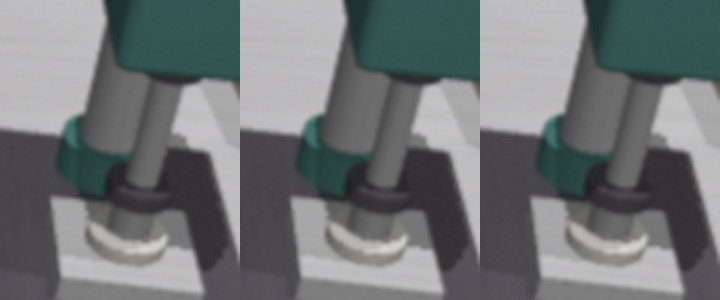

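```bash
python3 -m jog '[[[0.62,0,0,-0.5,0,0,0],[0.62,0,0,-0.5,0,0,0],[0.62,0,0,-1,0,0,0],[0.62,0,0,-2,0,0,0],[0.62,0,0,-4,0,0,0],[0.62,0,0,-4,0,0,0],[0.62,0,0,0,0,0,0],[0.62,0,0,0,0,0,0],[0.62,0,0,0,0,0,0],[0.62,0,0,0,0,0,0],[0.62,0,0,0,0,0,0],[0.62,0,0,0,0,0,0],[0.62,0,0,0,0,0,0],[0.62,0,0,0,0,0,0],[0.62,0,0,0,0,0,0],[0.62,0,0,0,0,0,0],[0.62,0,0,0,0,0,0],[0.62,0,0,0,0,0,0],[0.62,0,0,0,0,0,0],[0.62,0,0,0,0,0,0]]]'
python3 -m jog '[[[0.62,0,0,0,0,0,0],[0.62,0,0,0,0,0,0],[0.62,0,0,0,0,0,0],[0.62,0,0,0,0,0,0],[0.62,0,0,0,0,0,0],[0.62,0,0,0,0,0,0],[0.62,0,0,0,0,0,0],[0.62,0,0,0,0,0,0],[0.62,0,0,0,0,0,0],[0.62,0,0,0,0,0,0]]]'
python3 look.py s7; python3 -c "
import cv2,numpy as np
a=cv2.imread('pics/scene0.png').astype(int);b=cv2.imread('pics/s7.png').astype(int)
print(np.abs(a-b)[200:300,480:560].mean(),np.abs(a-b)[225:290,165:245].mean(),np.abs(a-b)[290:480].mean())"
```

```text
t: 15.85
tcp_pos: [472.4, -250.9, 248.9]
ee_rot: [0.0, 0.77, -0.638, -0.0]
ft_force: [-0.7, 0.3, -0.9]
opening: 52.7
t: 16.85
tcp_pos: [472.4, -250.9, 248.9]
ee_rot: [0.0, 0.77, -0.638, -0.0]
ft_force: [0.1, -0.2, -0.1]
opening: 53.4
t 16.85 p [ 472.4 -250.9  248.9] yaw -79.24 turn z -0.04 shift cm [ 0.016 -0.009 -0.   ] tilt: xz -0.0 yz 0.0001 F [ 0.1 -0.2 -0.1] open 53.4
5.817916666666667 8.507435897435897 5.91921052631579
```

View pics/s7z.png

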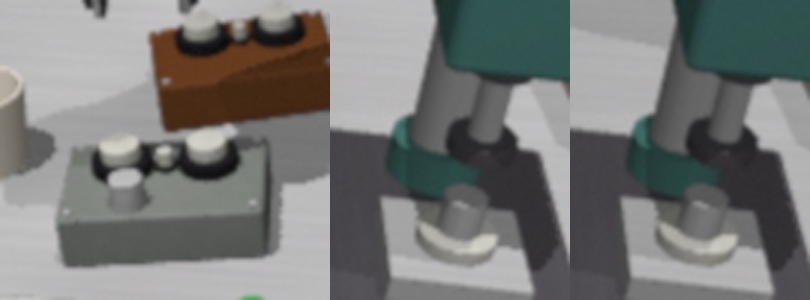

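View pics/s7.png

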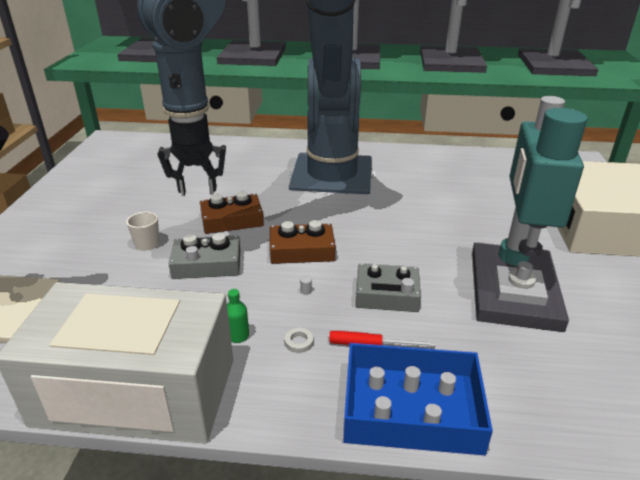

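The caps are back up and every loose thing stands where it did. The foot disc is level with where it was in the first picture. I'll wait briefly for margin and then hand in.

```bash
python3 -m jog '[[[0.62,0,0,0,0,0,0],[0.62,0,0,0,0,0,0],[0.62,0,0,0,0,0,0],[0.62,0,0,0,0,0,0],[0.62,0,0,0,0,0,0],[0.62,0,0,0,0,0,0],[0.62,0,0,0,0,0,0],[0.62,0,0,0,0,0,0],[0.62,0,0,0,0,0,0],[0.62,0,0,0,0,0,0]]]'
python3 look.py s8; python3 -c "
import cv2,numpy as np
a=cv2.imread('pics/s8.png').astype(int);b=cv2.imread('pics/s7.png').astype(int)
print(np.abs(a-b)[200:300,480:560].mean())
from cell import bot
print(bot.finish_job())"
```

```text
t: 17.9
tcp_pos: [472.4, -250.9, 248.9]
ee_rot: [-0.0, 0.77, -0.638, -0.0]
ft_force: [0.2, -0.5, -1.0]
opening: 53.1
t 17.9 p [ 472.4 -250.9  248.9] yaw -79.24 turn z -0.04 shift cm [ 0.013 -0.008 -0.   ] tilt: xz -0.0 yz -0.0 F [ 0.2 -0.5 -1. ] open 53.1
0.6997083333333334
the job is handed in; nothing more can be done
None
```

The press stroke is done and handed in at about 18 s of the 42 s allowed; the hand-in reports no verdict.

- **Press:** With one fingertip on each wide cap (fingers about 53 mm open), I pressed both together to their hard stops. The wrist force held at about 20 N against the 11 N the two springs need. The cap and foot travels can't be read out, so "fully down" rests on that force and the pictures.
- **Foot:** I held both caps for about 5 s. Pictures from 11.7 s to 13.8 s show the foot down on its plug and not moving, so it rested about 2 s.
- **Release:** I lifted about 119 mm straight up and waited about 3.5 s. In the last pictures both caps were up and the foot was back at its starting height and still. The wrist force read about zero, and the loose things looked unmoved by eye; I did not measure their positions again.

One disagreement: during the lowering move the measured position was about 4–5 mm off what I had commanded. I corrected it before touching the caps. No other check failed.

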